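# Shut the remote away in the timed lock box and set its timer to 4-2-3

## Robot

A 6-joint arm with a two-finger parallel gripper is mounted at the origin on the work surface. World frame = base frame: x ahead of the robot, y to its left, z up, the work surface at z = 0. Lengths are in m, angles in rad, forces in N, time in s.
With the tool pointing down it reaches from about 0.4 to 0.825 m from the base axis. Payload 7 kg.
Tool frame: the origin (TCP) lies between the finger pads; the fingertips stand 8 mm ahead of it and the grasp point (between the pads) lies 11 mm behind it (arm.finger_overhang is the distance from the TCP to the fingertips, in m); z points along the fingers, y is the line along which they close (so a half turn about z gives the same grasp; the last joint's range is limited). The gripper opens to 88 mm and grips with 3 to 60 N. Pads are 19 mm wide; open, the fingers measure 130 mm over their backs; the gripper's body (78 mm by 193 mm) begins 47 mm behind the grasp point.
Start: joints at [-0.837, 0.359, 0.012, 0, -1.224, -0.288], TCP at [0.291, -0.609, 0.235] pointing down, gripper open.
Joint ranges: [-3.07, 3.07], [-1.43, 2.12], [-1.02, 1.25], [-3.03, 1.67], [-3.05, -0], [-3.03, 3.03]. Speed limits (rad/s): [2.39, 2.39, 3.01, 3.14, 3.14, 3.14].

## Interface

Orientations are given as [roll, pitch, yaw] about the fixed x, y, z axes, in that order (R = Rz(yaw) Ry(pitch) Rx(roll)).
In Python, from station import arm gives the robot as it stands.
- The arm moves only by the tool move_arm, never from a script. Its argument "rows" is text: rows parted by semicolons, each of 7 numbers parted by spaces: the turn, a rotation vector about the tool's x, y, z in degrees, then the shift along the tool's x, y, z in m, then the finger opening in m, from 0 to 0.0876. A call has 1 to 8 rows; each row shifts and turns the commanded pose from where the row before left it, along the tool's axes as they then stand; what a row does not reach is not made up. A row lasts 1/8 s, in which the tool goes at most 62.5 mm and 10.7 degrees, less where a joint would pass 70% of its speed; a pose out of reach is approached as far as the arm can. A call is refused whole if a number of a shift passes 0.0625 or a number of a turn 10.7, either way. A call with a gripper value outside its range is refused whole. The fingers move at their own pace and stop on an object; "squeeze" is the grip in N (left out, the last holds). Time passes only in rows, so rows that do not move let the fingers close. It gives the time, the measured TCP pose, the force, the opening and the grip force at its end, in the units of the state.
- arm.get_state(): the state, without advancing time (a new reading comes with each control period).
- arm.grab_frame(name): name is "side" or "top"; returns (picture, depth): 420x560x3 uint8, blue, green, red; 420x560 float32, m along the optical axis (not along the pixel's ray), 0 where there is no reading.
- arm.camera_model(name): a dict with "mtx" (3x3 intrinsics, pixels), "k1" (the pictures are not rectified: a ray, as slopes to the right and down, at radius r is drawn at 1 + k1 r^2 times it, then the intrinsics apply), "camera_from_world" (4x4, takes a point from world to camera coordinates). Camera axes: x right, y down, z forward; pixel columns grow to the right and rows downward; lengths in m; the calibration is good to about 2 mm. A picture is of the moment at which its call begins. camera_model takes no time and is no camera call.
- arm.job_done(): hands the job in; it is judged then, once.
The state is a dict: "t": time; "q": joint angles; "qd": joint speeds; "joint_efforts": joint torques, N m; "eef_pos": TCP position; "ee_rot": TCP orientation; "force": force on the tool from outside, world axes, zero at the start; "moment": the same for the moment, N m; "width": finger opening in m; "gripper_force": force on a finger pad.
Only numpy, scipy, OpenCV 4.12 (cv2) and the standard library are available. Lean on these libraries where they do the work, as an engineer would, in place of code of your own. Each camera call takes 0.05 s, during which the arm holds its last target. There are 200 camera calls.

## Task

Lay the television remote flat, buttons up, in the open tray of the timed lock box (set it down, do not drop it) and slide the cover fully shut over it. Then set the three timer thumbwheels to 4-2-3, read from left to right as seen from the robot: each wheel's tab should stand in line with that mark, counting the white marks beside it from 1 (nearest the robot) to 5 (farthest). Leave the glasses case, the tumbler and the candle tin where they are.

Things in the scene. Friction and masses are not known exactly. Their poses are not given: they have to be found in the camera images.
- timer_box: Grey plastic lock box, 260 (x) by 406 (y) mm, fixed to the table, yaw varies. Origin on the table surface under its middle; x points away from the robot, y left, z up. Right half (y -200 to 0): open tray in front, and behind it (x -11 to +130) a deck at z 60 where the cover stands when open. Left half (y 2 to 206): timer bank with three bare-metal thumbwheels side by side.
- tray_floor (a point): Centre of the tray's floor, 12 mm above the table, at x -67.5, y -100 of the box (axes as the box). Inner space 113 mm (x) by 188 mm (y), 50 mm deep, rim 62 mm above the table.
- wheel_axle (a point): Middle of the level axle that carries the wheels: at x 0, y 104, z 62 of the box, running along the box's y. Wheel centres at box y 164 (left), 104 (middle), 44 (right). Beside the wheels are fixed black drum sections of radius 59 with five white raised marks (to radius 61) at -40, -20, 0, +20, +40 degrees from straight up (minus: towards the robot): marks 1 to 5.
- remote_mid (a point): Television remote, a flat black bar 150 by 40 by 24 mm with small round buttons on top, about 0.12 kg, lying loose on the table to the right of the box. The point is its centre (12 mm above the table); x runs along its length, y across its 40 mm width, z up.
- remote: The same remote; origin at the centre of its underside, axes as above.
- cover (a joint): Sliding cover of the tray, a grey plate 128 (x) by 184 (y) by 8 mm, top at z 70 of the box. Value in m: 0 is fully shut (over the tray), growing as it slides back, away from the robot, to 0.13 at the stop. About 1.5 N of friction; it stays where it is left.
- cover_handle (a point): Middle of the top edge of the cover's dark upright handle bar, 14 mm thick (x of the box), 80 mm long (y), standing 34 mm above the cover plate; top 104 mm above the table. Moves with the cover (20 N or less of push is ample).
- wheel_left (a joint): Left metal thumbwheel (radius 61 mm, 28 mm wide), turning about the axle along the box's y. Value in rad: 0 = tab at mark 1 (40 degrees towards the robot from straight up), growing as the tab moves away from the robot, 0.349 a mark (mark 2 = 0.349, 3 = 0.698, 4 = 1.047, 5 = 1.396); stops at -0.04 and 1.436. Friction 0.12 N m (about 1.2 N at the tab); no clicks, it stays where it is left.
- wheel_middle (a joint): Middle metal thumbwheel (radius 61 mm, 28 mm wide), turning about the axle along the box's y. Value in rad: 0 = tab at mark 1 (40 degrees towards the robot from straight up), growing as the tab moves away from the robot, 0.349 a mark (mark 2 = 0.349, 3 = 0.698, 4 = 1.047, 5 = 1.396); stops at -0.04 and 1.436. Friction 0.12 N m (about 1.2 N at the tab); no clicks, it stays where it is left.
- wheel_right (a joint): Right metal thumbwheel (radius 61 mm, 28 mm wide), turning about the axle along the box's y. Value in rad: 0 = tab at mark 1 (40 degrees towards the robot from straight up), growing as the tab moves away from the robot, 0.349 a mark (mark 2 = 0.349, 3 = 0.698, 4 = 1.047, 5 = 1.396); stops at -0.04 and 1.436. Friction 0.12 N m (about 1.2 N at the tab); no clicks, it stays where it is left.
- tab_left (a point): Centre of the tip of the thumb tab of the left wheel. The tab is a black bar 14 mm thick (along the turn) and 24 mm wide (y of the box) that stands out radially from the wheel's rim (radius 61) to radius 105 from the axle; push it from either side or pinch it.
- tab_middle (a point): Centre of the tip of the thumb tab of the middle wheel. Same shape as the left one.
- tab_right (a point): Centre of the tip of the thumb tab of the right wheel. Same shape as the left one.
- glasses_case: Bystander: dark rounded glasses case 155 by 56 by 38 mm, lying near the remote; either may be the nearer. Origin: centre of its underside, x along its length.
- tumbler: Bystander: clear glass tumbler, radius 36, 120 mm tall, to the right of or behind the box. Origin: centre of its foot.
- candle_tin: Bystander: round brass candle tin, radius 41, 50 mm tall, left of the box. Origin: centre of its underside.

How it is judged:
By the outcome, as a careful person would: the job done as asked, in the order asked, and still so for the second after the job is handed in, with the robot touching nothing.
It also fails if it takes over 64 s, if anything falls off the work surface, if the arm or the gripper's body presses on something with over 40 N, if the wrist force passes 120 N, or if a joint passes its speed limit or range.

## Working session

There is one attempt and no reset: what is moved stays moved. The work goes in short steps, Python scripts to look and compute and a tool call to move; the robot and the scene stay as the last step left them, time stands still between calls to the robot, and variables do not carry over. Pictures are saved under pics/ and viewed, at most 10 in all, crops included, and the job is handed in when it is done.

Besides the shell and the picture viewer there is one more tool, called after "Request:" by a JSON object that holds its "api" and its "payload". move_arm: Moves the arm, as the interface text tells. Its arguments: {"type":"object","properties":{"rows":{"type":"string"},"squeeze":{"type":"number"}},"required":["rows"]}

```bash
ls; mkdir -p pics; cat > h.py <<'E'
import numpy as np, cv2
from station import arm
from scipy.spatial.transform import Rotation as R
def rays(name, uv):
    m=arm.camera_model(name); K=np.array(m["mtx"]); k1=m["k1"]; T=np.array(m["camera_from_world"])
    uv=np.atleast_2d(uv).astype(float)
    d=np.c_[(uv[:,0]-K[0,2])/K[0,0],(uv[:,1]-K[1,2])/K[1,1]]
    s=d.copy()
    for _ in range(20): s=d/(1+k1*(s**2).sum(1,keepdims=True))
    D=np.c_[s,np.ones(len(s))]
    Rm=T[:3,:3]; o=-Rm.T@T[:3,3]
    return o, D@Rm   # point = o + depth*D
def plane(name,uv,z):
    o,D=rays(name,uv); return o+D*((z-o[2])/D[:,2])[:,None]
def bydepth(name,uv,dep):
    uv=np.atleast_2d(uv); o,D=rays(name,uv); return o+D*dep[uv[:,1],uv[:,0]][:,None]
def project(name,P):
    m=arm.camera_model(name); K=np.array(m["mtx"]); k1=m["k1"]; T=np.array(m["camera_from_world"])
    p=np.atleast_2d(P)@T[:3,:3].T+T[:3,3]; s=p[:,:2]/p[:,2:]; s=s*(1+k1*(s**2).sum(1,keepdims=True))
    return s*[K[0,0],K[1,1]]+[K[0,2],K[1,2]]
def cloud(name,dep):
    v,u=np.mgrid[:420,:560]; uv=np.c_[u.ravel(),v.ravel()]
    return bydepth(name,uv,dep).reshape(420,560,3)
E
python3 - <<'E'
from h import *
np.set_printoptions(precision=4,suppress=True)
for n in("side","top"):
    im,d=arm.grab_frame(n); cv2.imwrite(f"pics/{n}0.png",im); np.save(f"pics/{n}0.npy",d)
    m=arm.camera_model(n);print(n,m["mtx"],m["k1"],m["camera_from_world"], (d>0).mean())
print(arm.get_state())
E
```

```text
pics
side [[424.7749   0.     281.6803]
 [  0.     424.7749 213.4689]
 [  0.       0.       1.    ]] -0.0441513850564428 [[-0.9989 -0.046   0.0108  0.575 ]
 [-0.0375  0.6326 -0.7735  0.084 ]
 [ 0.0287 -0.7731 -0.6337  1.2383]
 [ 0.      0.      0.      1.    ]] 0.9957270408163266
top [[392.9749   0.     278.0278]
 [  0.     392.9749 208.8844]
 [  0.       0.       1.    ]] -0.02706802616520715 [[-0.0224 -0.9995 -0.0227  0.0839]
 [-0.9959  0.0243 -0.087   0.5961]
 [ 0.0875  0.0206 -0.9959  1.147 ]
 [ 0.      0.      0.      1.    ]] 0.9959651360544217
{'t': 0.1, 'q': array([-0.8369,  0.3593,  0.0112, -0.0003, -1.2241, -0.2881]), 'qd': array([ 0.001 , -0.0014,  0.0017,  0.0015,  0.0005, -0.0015]), 'joint_efforts': array([ -0.0025, -58.4161,  29.3756,   7.0156,   0.0102,  -0.0001]), 'eef_pos': array([ 0.2908, -0.6087,  0.2337]), 'ee_rot': array([ 3.1401, -0.0001, -2.6959]), 'force': array([ 0.4341, -0.281 ,  0.5466]), 'moment': array([ 0.026 , -0.051 , -0.0092]), 'gripper_force': 0.0, 'width': 0.08770883430491302}
```

View pics/top0.png

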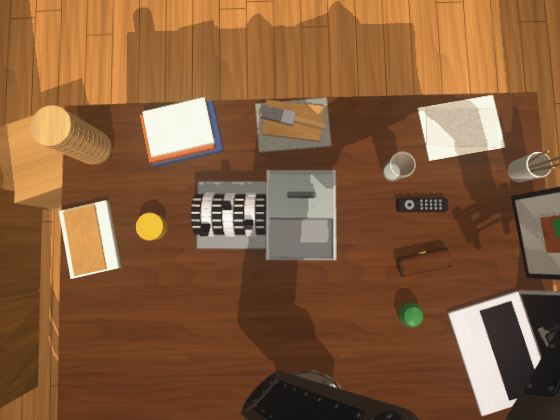

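View pics/side0.png

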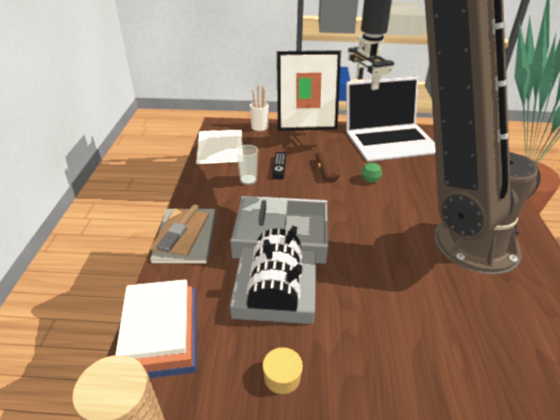

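The top view shows the box at (195–336, 170–262) with the cover open and its handle at (301,194). The remote is at (422,204), the glasses case at (424,260), the tumbler at (400,165) and the tin at (151,227). The side view agrees. I'll measure these next.

```bash
python3 - <<'E'
from h import *
np.set_printoptions(precision=4,suppress=True,linewidth=150)
im=cv2.imread("pics/top0.png"); si=cv2.imread("pics/side0.png")
d=np.load("pics/top0.npy"); ds=np.load("pics/side0.npy")
C=cloud("top",d); S=cloud("side",ds)
# remote: dark mask in region
def dark(im,box,th):
    u0,v0,u1,v1=box; g=im.max(2); m=np.zeros(g.shape,np.uint8); m[v0:v1,u0:u1]=(g[v0:v1,u0:u1]<th)*255
    m=cv2.morphologyEx(m,cv2.MORPH_CLOSE,np.ones((5,5)))
    c,_=cv2.findContours(m,0,2); c=max(c,key=cv2.contourArea); return c[:,0]
c=dark(im,(385,190,460,220),50)
cl=C[c[:,1],c[:,0]]
print("remote px",cv2.minAreaRect(c.astype(np.float32)))
u0,v0,u1,v1=385,190,460,220
P=C[v0:v1,u0:u1].reshape(-1,3); m=P[:,2]>.014; print("z med table",np.median(P[P[:,2]<.01,2]),"remote top",np.median(P[m,2]),P[m,2].std())
r=cv2.minAreaRect((plane("top",c,.024)[:,:2]*1000).astype(np.float32)); print("remote top-plane mm",r)
r=cv2.minAreaRect((P[m][:,:2]*1000).astype(np.float32)); print("remote by depth",r)
# side cloud
m=(S[...,2]>.014)&(S[...,2]<.06)&(abs(S[...,0]-.545)<.06)&(abs(S[...,1]+.36)<.13)
Q=S[m]; print("side remote", Q.mean(0),np.median(Q[:,2]),cv2.minAreaRect((Q[:,:2]*1000).astype(np.float32)))
# case
P=C[240:282,388:460].reshape(-1,3); m=P[:,2]>.015; print("case",P[m].mean(0),P[m][:,2].max(),cv2.minAreaRect((P[m][:,:2]*1000).astype(np.float32)))
P=C[145:190,375:425].reshape(-1,3); m=P[:,2]>.03; print("tumbler",P[m].mean(0),P[m].min(0),P[m].max(0))
# box
for nm,A in(("top",C),("side",S)):
  P=A.reshape(-1,3); reg=(P[:,0]>.35)&(P[:,0]<.75)&(P[:,1]>-.2)&(P[:,1]<.35)
  P=P[reg]
  h,e=np.histogram(P[:,2],np.arange(-.004,.19,.004)); print(nm,[(round(a,3),b) for a,b in zip(e,h) if b>30])
  hd=P[(P[:,2]>.095)&(P[:,1]<.06)]; print(nm,"handle",hd.mean(0) if len(hd) else 0,len(hd),cv2.minAreaRect((hd[:,:2]*1000).astype(np.float32)))
  m=(P[:,2]>.035)&(P[:,2]<.08); print(nm,"box",cv2.minAreaRect((P[m][:,:2]*1000).astype(np.float32)))
# composite picture
a=cv2.resize(im[165:270,185:345],(800,525),interpolation=cv2.INTER_CUBIC); cv2.imwrite("pics/boxtop.png",a)
b=cv2.resize(si[190:325,225:335],(489,600),interpolation=cv2.INTER_CUBIC); cv2.imwrite("pics/boxside.png",b)
E
```

```text
remote px ((421.5, 204.5), (11.0, 49.0), 90.0)
z med table 0.0004917791070813138 remote top 0.024289766991716588 0.1276010365498835
remote top-plane mm ((600.8455200195312, -358.4031677246094), (146.99757385253906, 32.9892692565918), 88.60025024414062)
remote by depth ((571.5039672851562, -192.4711456298828), (64.78839874267578, 496.1520690917969), 10.337936401367188)
side remote [ 0.5932 -0.3547  0.022 ] 0.021980385338528086 ((593.1975708007812, -358.29815673828125), (149.55064392089844, 23.53586769104004), 89.8776626586914)
case [ 0.4338 -0.3455  0.0548] 1.196158882987311 ((439.0743103027344, -194.06785583496094), (484.9517822265625, 86.39076232910156), 86.94821166992188)
tumbler [ 0.7058 -0.278   0.0987] [ 0.4951 -0.3146  0.03  ] [0.7408 0.0458 1.1962]
top [(np.float64(-0.004), np.int64(5148)), (np.float64(0.0), np.int64(6292)), (np.float64(0.004), np.int64(807)), (np.float64(0.008), np.int64(994)), (np.float64(0.012), np.int64(1155)), (np.float64(0.016), np.int64(134)), (np.float64(0.04), np.int64(64)), (np.float64(0.044), np.int64(386)), (np.float64(0.048), np.int64(1117)), (np.
[... 2105 characters left out ...]
, (np.float64(0.112), np.int64(301)), (np.float64(0.116), np.int64(680)), (np.float64(0.12), np.int64(455)), (np.float64(0.124), np.int64(67)), (np.float64(0.128), np.int64(36)), (np.float64(0.132), np.int64(43)), (np.float64(0.136), np.int64(42)), (np.float64(0.14), np.int64(40)), (np.float64(0.144), np.int64(58)), (np.float64(0.148), np.int64(38)), (np.float64(0.152), np.int64(33)), (np.float64(0.156), np.int64(38)), (np.float64(0.16), np.int64(37))]
side handle [0.6316 0.0102 0.102 ] 102 ((631.8452758789062, 6.002437591552734), (85.30227661132812, 14.21462345123291), 88.68376159667969)
side box ((580.2217407226562, 108.14793395996094), (413.88671875, 260.46478271484375), 88.9759292602539)
```

View pics/boxtop.png

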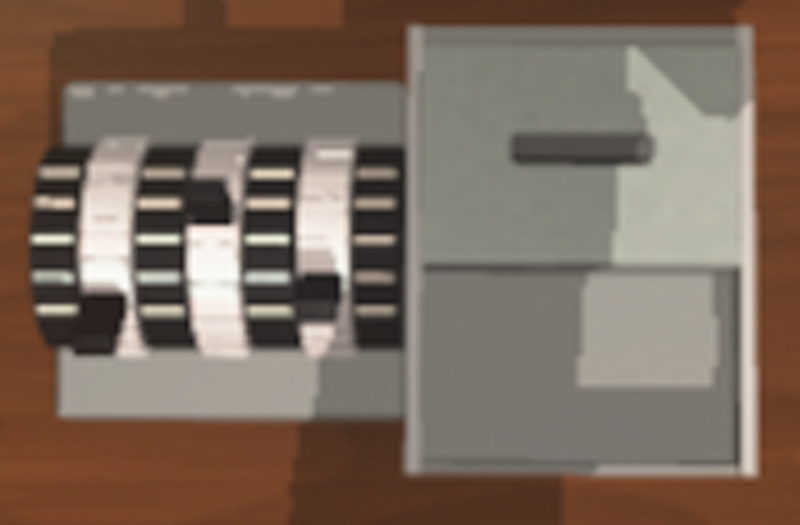

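View pics/boxside.png

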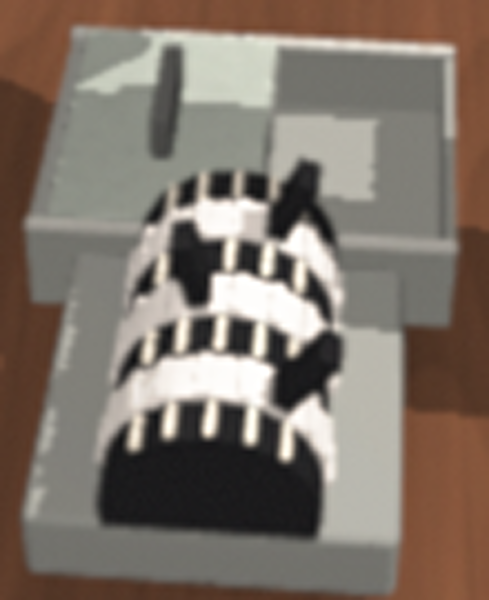

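The crops put the left tab at about mark 1, the middle tab at about mark 4 and the right tab between marks 1 and 2. The cover is open. Next I'll fit the axle, yaw, tab angles, remote and handle precisely from both views.

```bash
cat > meas.py <<'E'
from h import *
from scipy.optimize import least_squares
np.set_printoptions(precision=4,suppress=True,linewidth=150)
def rect(P): return cv2.minAreaRect((P[:,:2]*1000).astype(np.float32))
def measure(d,ds,tabs=True):
    for nm,dd in(("top",d),("side",ds)):
        P=cloud(nm,dd).reshape(-1,3); P=P[(P[:,2]<.3)&(dd.ravel()>0)]
        w=lambda x0,x1,y0,y1,z0,z1:P[(P[:,0]>x0)&(P[:,0]<x1)&(P[:,1]>y0)&(P[:,1]<y1)&(P[:,2]>z0)&(P[:,2]<z1)]
        r=w(.56,.64,-.46,-.26,.016,.032)
        if len(r)>50: print(nm,"remote",r.mean(0),np.median(r[:,2]),rect(r))
        h=w(.45,.72,-.06,.09,.095,.115)
        if len(h): print(nm,"handle",np.median(h,0),rect(h))
        b=w(.4,.75,-.13,.095,.054,.078); print(nm,"right half",rect(b))
        c=w(.43,.7,.12,.33,.085,.124)
        f=lambda p,c:np.hypot(c[:,0]-p[0]-p[2]*(c[:,1]-.21),c[:,2]-p[1])-.0605
        s=least_squares(f,[.58,.062,0],args=(c,),loss="soft_l1",f_scale=.002); print(nm,"axle x,z,dx/dy",s.x, "at y .21")
        x0,z0,k=s.x
        t=w(.43,.75,.1,.34,.06,.2); ax=x0+k*(t[:,1]-.21); rad=np.hypot(t[:,0]-ax,t[:,2]-z0); an=np.degrees(np.arctan2(t[:,0]-ax,t[:,2]-z0))
        for yy in(.27,.21,.15):
            m=(abs(t[:,1]-yy)<.02)&(rad>.075)&(rad<.112); m2=m&(rad>.098)
            if m.sum()>3: print(nm,"tab",yy,"n",m.sum(),"ang lo/hi/mean",np.percentile(an[m],[5,95]),an[m].mean(),"tip",an[m2].mean() if m2.any() else None,"y",t[m,1].min(),t[m,1].max(),"rmax",rad[m].max())
E
python3 - <<'E'
from meas import *
measure(np.load("pics/top0.npy"),np.load("pics/side0.npy"))
im=cv2.imread("pics/top0.png")
for nm,im,box in(("top",im,(385,185,460,225)),("side",cv2.imread("pics/side0.png"),(262,145,298,185))):
    u0,v0,u1,v1=box; g=im[...,2]; m=np.zeros(g.shape,np.uint8); m[v0:v1,u0:u1]=(g[v0:v1,u0:u1]<48)*255
    m=cv2.morphologyEx(m,cv2.MORPH_CLOSE,np.ones((5,5)));c,_=cv2.findContours(m,0,2); c=max(c,key=cv2.contourArea)[:,0]
    print(nm,"remote outline",rect(plane(nm,c,.024)),rect(plane(nm,c,.0)))
E
```

```text
top remote [ 0.6022 -0.3599  0.0242] 0.024249643569687174 ((602.4669189453125, -361.45281982421875), (150.18336486816406, 37.14772033691406), 88.59125518798828)
top handle [0.6316 0.0034 0.1036] ((632.87548828125, 1.5615234375), (75.97520446777344, 14.693785667419434), 88.38453674316406)
top right half ((578.6903076171875, 0.6073760986328125), (189.88687133789062, 260.1167907714844), 88.94662475585938)
top axle x,z,dx/dy [0.5846 0.0613 0.027 ] at y .21
top tab 0.27 n 101 ang lo/hi/mean [-37.0996 -28.9713] -32.078461262814905 tip -33.44732270843388 y 0.25564053200018305 0.2807624322858889 rmax 0.1087751092261945
top tab 0.21 n 81 ang lo/hi/mean [ 7.4758 15.6289] 11.02241381065769 tip 11.969951209708492 y 0.19424870513371445 0.2187321528092057 rmax 0.1098274148090085
top tab 0.15 n 85 ang lo/hi/mean [-27.1369 -18.5008] -21.680090175719602 tip -22.80001908427372 y 0.13598873245975468 0.15914922221314906 rmax 0.11110189076762174
side remote [ 0.6016 -0.3533  0.0223] 0.022345948118128733 ((601.79541015625, -357.8593444824219), (151.04507446289062, 39.87929916381836), 88.93331909179688)
si
[... 537 characters left out ...]
66 tip 12.205570830498445 y 0.1954832641782973 0.22307613861423625 rmax 0.1079521060594926
side tab 0.15 n 109 ang lo/hi/mean [-26.4692 -18.4965] -22.115089485594897 tip -22.759232908580127 y 0.13728472390009105 0.1661981341494193 rmax 0.10810291391152504
top remote outline ((600.8480834960938, -358.2967224121094), (146.7846221923828, 32.9892692565918), 88.60025024414062) ((603.0128784179688, -366.5699157714844), (149.7899932861328, 33.664730072021484), 88.60022735595703)
side remote outline ((601.145751953125, -279.2600402832031), (34.68840789794922, 42.697967529296875), 3.5465192794799805) ((602.8822021484375, -314.6954650878906), (35.70439910888672, 43.94856643676758), 3.5464751720428467)
```

```bash
python3 - <<'E'
from meas import *
d=np.load("pics/top0.npy");ds=np.load("pics/side0.npy")
print("foot",plane("top",[[392,172]],0.),"rim",plane("top",[[403,165]],.12))
for nm,dd in(("top",d),("side",ds)):
    P=cloud(nm,dd).reshape(-1,3);P=P[(P[:,2]<.2)&(P[:,0]>.62)&(P[:,0]<.8)&(P[:,1]>-.36)&(P[:,1]<-.2)&(P[:,2]>.03)]
    print(nm,len(P),P.min(0),P.max(0),P.mean(0)); u=P[P[:,2]>.1]; print(rect(u) if len(u) else 0)
    P=cloud(nm,dd).reshape(-1,3);P=P[(P[:,2]<.2)&(P[:,0]>.36)&(P[:,0]<.53)&(P[:,1]>-.46)&(P[:,1]<-.24)&(P[:,2]>.015)]; print("case",rect(P),P[:,0].max(),P[:,2].max())
E
```

```text
foot [[ 0.7053 -0.2817  0.    ]] rim [[ 0.7031 -0.2802  0.12  ]]
top 548 [ 0.6718 -0.3146  0.03  ] [ 0.7408 -0.2423  0.124 ] [ 0.7081 -0.2816  0.0866]
((704.8236694335938, -278.1221923828125), (69.57221984863281, 70.006591796875), 26.666419982910156)
case ((432.46240234375, -354.972412109375), (59.845027923583984, 154.0087127685547), 9.704273223876953) 0.4702848035844289 0.044720980107663344
side 610 [ 0.6711 -0.3138  0.0301] [ 0.7414 -0.239   0.1229] [ 0.7051 -0.2664  0.085 ]
((706.5709838867188, -276.63397216796875), (73.89013671875, 70.68565368652344), 83.21015930175781)
case ((433.5306701660156, -350.82177734375), (56.6402702331543, 156.7753143310547), 10.981879234313965) 0.4689781750933223 0.04254542527006111
```

Request:
{"api": "move_arm", "payload": {"rows": "0 0 -10.5 0 0 0 0.087; 0 0 -10.5 0 0 0 0.087; 0 0 -10.5 0 0 0 0.087; 0 0 -10.5 0 0 0 0.087; 0 0 -10.5 0 0 0 0.087; 0 0 -10.5 0 0 0 0.087; 0 0 0 0 0 0 0.087", "squeeze": 25}}

```text
t: 0.98
eef_pos: [0.2909, -0.6088, 0.2341]
ee_rot: [3.141, 0.001, -1.598]
force: [-0.3, 0.2, -0.1]
width: 0.087
gripper_force: 0.0
```

Request:
{"api": "move_arm", "payload": {"rows": "0 0 0 -0.0339 -0.0435 0 0.087; 0 0 0 -0.0339 -0.0435 0 0.087; 0 0 0 -0.0339 -0.0435 0 0.087; 0 0 0 -0.0339 -0.0435 0 0.087; 0 0 0 -0.0339 -0.0435 0 0.087; 0 0 0 -0.0339 -0.0435 0 0.087; 0 0 0 -0.0339 -0.0435 0 0.087; 0 0 0 0 0 0 0.08"}}

```text
t: 1.98
eef_pos: [0.6042, -0.3767, 0.2334]
ee_rot: [3.141, 0.001, -1.597]
force: [-0.4, 0.7, -0.1]
width: 0.0823
gripper_force: 0.0
```

Request:
{"api": "move_arm", "payload": {"rows": "0 0 0 0.0033 0.0027 0.05 0.08; 0 0 0 0 0 0.05 0.08; 0 0 0 0 0 0.05 0.08; 0 0 0 0 0 0.04 0.08; 0 0 0 0 0 0.02 0.08; 0 0 0 0 0 0.0115 0.08; 0 0 0 0 0 0 0.08; 0 0 0 0 0 0 0.08"}}

```text
t: 2.98
eef_pos: [0.5997, -0.3832, 0.0147]
ee_rot: [-3.139, -0.001, -1.596]
force: [0.0, 0.0, 0.5]
width: 0.0801
gripper_force: 0.0
```

Request:
{"api": "move_arm", "payload": {"rows": "0 0 0 0 0 0 0.03; 0 0 0 0 0 0 0.03; 0 0 0 0 0 0 0.03; 0 0 0 0 0 0 0.03; 0 0 0 0 0 0 0.03", "squeeze": 25}}

```text
t: 3.6
eef_pos: [0.5988, -0.3828, 0.0131]
ee_rot: [-3.141, -0.0, -1.596]
force: [0.2, -0.1, -0.1]
width: 0.0398
gripper_force: 25.0
```

Request:
{"api": "move_arm", "payload": {"rows": "0 0 0 0 0 -0.02 0.03; 0 0 0 0 0 -0.04 0.03; 0 0 0 0 0 -0.05 0.03; 0 0 0 0 0 -0.06 0.03; 0 0 0 0 0 0 0.03; 0 0 0 0 0 0 0.03"}}

```text
t: 4.35
eef_pos: [0.5985, -0.3826, 0.1843]
ee_rot: [-3.14, -0.0, -1.596]
force: [0.3, 0.0, -2.1]
width: 0.0397
gripper_force: 25.0
```

Request:
{"api": "move_arm", "payload": {"rows": "0 0 0 -0.03 0.008 0 0.03; 0 0 0 -0.05 0.0135 0 0.03; 0 0 0 -0.055 0.015 0 0.03; 0 0 0 -0.055 0.015 0 0.03; 0 0 0 -0.055 0.015 0 0.03; 0 0 0 -0.055 0.015 0 0.03; 0 0 0 -0.04 0.011 0 0.03; 0 0 0 -0.0236 0.0068 0 0.03"}}

```text
t: 5.35
eef_pos: [0.5072, -0.0152, 0.1822]
ee_rot: [3.14, -0.0, -1.595]
force: [0.4, -1.0, -0.7]
width: 0.0394
gripper_force: 25.0
```

Request:
{"api": "move_arm", "payload": {"rows": "0 0 0 0 0 0 0.03; 0 0 0 0 0 0 0.03"}}

```text
t: 5.6
eef_pos: [0.5083, -0.017, 0.1825]
ee_rot: [3.14, -0.001, -1.596]
force: [-0.2, -0.1, -1.6]
width: 0.0398
gripper_force: 25.0
```

```bash
python3 - <<'E'
from meas import *
out=[]
for n in("top","side"):
    im,d=arm.grab_frame(n); np.save(f"pics/{n}1.npy",d); cv2.imwrite(f"pics/{n}1.png",im)
    out.append(cv2.resize(im[120:320,150:400] if n=="top" else im[130:330,180:430],(400,320),interpolation=cv2.INTER_CUBIC))
cv2.imwrite("pics/held.png",np.hstack(out))
print(arm.get_state()["eef_pos"])
E
```

```text
[ 0.5085 -0.0175  0.1826]
```

View pics/held.png

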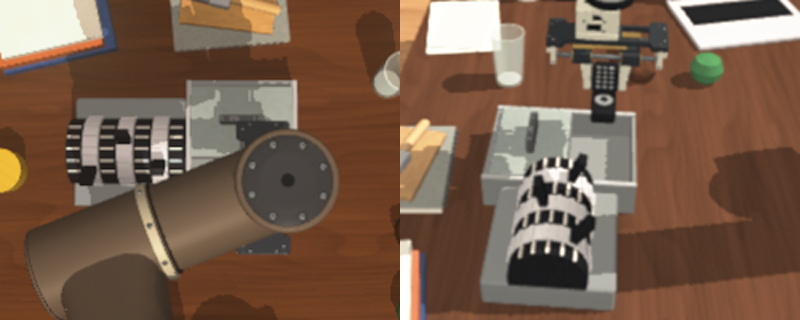

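The remote is held level above the tray: top view at (280,185) and side view at (605,90) in the picture. I'll lower it in.

Request:
{"api": "move_arm", "payload": {"rows": "0 0 0 0 0 0.03 0.03; 0 0 0 0 0 0.04 0.03; 0 0 0 0 0 0.03 0.03; 0 0 0 0 0 0.025 0.03; 0 0 0 0 0 0.015 0.03; 0 0 0 0 0 0.008 0.03; 0 0 0 0 0 0.003 0.03; 0 0 0 0 0 0 0.03"}}

```text
t: 6.7
eef_pos: [0.5091, -0.0167, 0.0325]
ee_rot: [-3.141, 0.0, -1.596]
force: [0.4, 0.4, -1.4]
width: 0.0397
gripper_force: 25.0
```

Request:
{"api": "move_arm", "payload": {"rows": "0 0 0 0 0 0.0025 0.03; 0 0 0 0 0 0.0015 0.03; 0 0 0 0 0 0 0.03"}}

```text
t: 7.08
eef_pos: [0.5086, -0.0167, 0.0281]
ee_rot: [-3.142, 0.0, -1.596]
force: [0.3, -0.5, -1.0]
width: 0.0401
gripper_force: 25.0
```

Request:
{"api": "move_arm", "payload": {"rows": "0 0 0 0 0 0.002 0.03; 0 0 0 0 0 0.0015 0.03; 0 0 0 0 0 0 0.03"}}

```text
t: 7.45
eef_pos: [0.5087, -0.0167, 0.025]
ee_rot: [-3.141, -0.0, -1.596]
force: [-3.2, 0.6, 6.4]
width: 0.0397
gripper_force: 25.0
```

Request:
{"api": "move_arm", "payload": {"rows": "0 0 0 0 0 0 0.044; 0 0 0 0 0 0 0.05; 0 0 0 0 0 0 0.055; 0 0 0 0 0 0 0.055"}}

```text
t: 7.95
eef_pos: [0.5086, -0.0168, 0.0245]
ee_rot: [3.141, -0.0, -1.596]
force: [-0.1, 0.3, 0.6]
width: 0.0545
gripper_force: 0.0
```

Request:
{"api": "move_arm", "payload": {"rows": "0 0 0 0 0 -0.015 0.055; 0 0 0 0 0 -0.03 0.055; 0 0 0 0 0 -0.05 0.055; 0 0 0 0 0 -0.05 0.055; 0 0 0 0 0 0 0.055"}}

```text
t: 8.57
eef_pos: [0.5112, -0.0162, 0.1749]
ee_rot: [-3.133, 0.002, -1.596]
force: [-0.3, -0.2, -1.5]
width: 0.055
gripper_force: 0.0
```

Request:
{"api": "move_arm", "payload": {"rows": "0 0 0 -0.006 -0.03 0 0.06; 0 0 0 -0.006 -0.03 0 0.06; 0 0 0 -0.006 -0.03 0 0.06; 0 0 0 -0.005 -0.0285 0 0.06; 0 0 0 0 0 0 0.06; 0 0 0 0 0 0 0.06"}}

```text
t: 9.32
eef_pos: [0.6269, 0.0031, 0.1692]
ee_rot: [3.14, -0.0, -1.597]
force: [-0.2, -0.2, 1.2]
width: 0.0602
gripper_force: 0.0
```

```bash
python3 - <<'E'
from meas import *
out=[]
for n in("top","side"):
    im,d=arm.grab_frame(n)
    P=cloud(n,d).reshape(-1,3);P=P[(P[:,0]>.47)&(P[:,0]<.55)&(P[:,1]>-.085)&(P[:,1]<.095)&(P[:,2]>.022)&(P[:,2]<.06)]
    m=P[:,2]>.028
    if m.sum()>50:
        A=np.c_[P[m][:,:2]-P[m][:,:2].mean(0),np.ones(m.sum())]; print(n,m.sum(),np.median(P[m],0),rect(P[m]),"slopes",np.linalg.lstsq(A,P[m][:,2],rcond=None)[0])
    out.append(cv2.resize(im[150:280,180:342] if n=="top" else im[185:315,220:382],(400,320),interpolation=cv2.INTER_CUBIC))
cv2.imwrite("pics/laid.png",np.hstack(out))
print(arm.get_state()["eef_pos"])
E
```

```text
top 692 [0.511  0.0037 0.0362] ((510.00262451171875, -6.00238037109375), (164.5711669921875, 50.85810852050781), 83.44758605957031) slopes [-0.0054  0.0037  0.0362]
side 432 [ 0.5084 -0.0021  0.0349] ((506.39019775390625, -8.757743835449219), (72.11500549316406, 152.0763702392578), 0.06719028204679489) slopes [-0.0031 -0.0263  0.0355]
[0.6269 0.0031 0.1697]
```

View pics/laid.png

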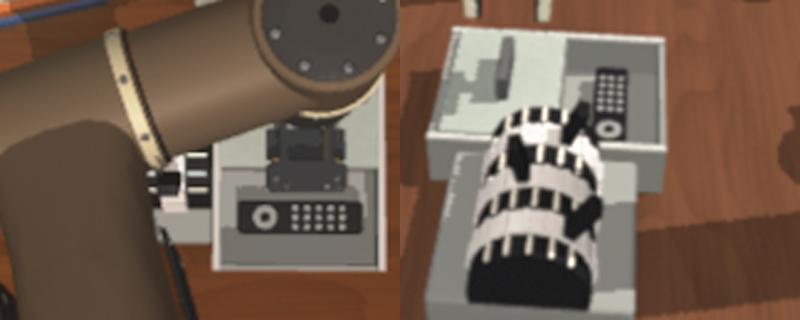

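The remote lies flat in the tray with buttons up, at (300,217) in the top view, and its top stands at z 36 mm. Now I'll take the handle.

Request:
{"api": "move_arm", "payload": {"rows": "0 0 0 0 -0.003 0.03 0.06; 0 0 0 0 0 0.03 0.06; 0 0 0 0 0 0.02 0.06; 0 0 0 0 0 0.003 0.06; 0 0 0 0 0 0 0.01; 0 0 0 0 0 0 0.005; 0 0 0 0 0 0 0.005; 0 0 0 0 0 0 0.005", "squeeze": 12}}

```text
t: 10.42
eef_pos: [0.6309, 0.0032, 0.087]
ee_rot: [-3.141, 0.0, -1.596]
force: [0.2, 0.4, -0.1]
width: 0.0254
gripper_force: 0.0
```

Request:
{"api": "move_arm", "payload": {"rows": "0 0 0 0 0 0 0.005; 0 0 0 0 0 0 0.005"}}

```text
t: 10.68
eef_pos: [0.6309, 0.0032, 0.0868]
ee_rot: [-3.141, 0.0, -1.596]
force: [-0.3, 1.1, 1.0]
width: 0.014
gripper_force: 12.0
```

Request:
{"api": "move_arm", "payload": {"rows": "0 0 0 0 0.01 0 0.005; 0 0 0 0 0.02 0 0.005; 0 0 0 0 0.025 0 0.005; 0 0 0 0 0.025 0 0.005; 0 0 0 0 0.02 0 0.005; 0 0 0 0 0.01 0 0.005; 0 0 0 0 0.004 0 0.005; 0 0 0 0 0 0 0.005"}}

```text
t: 11.68
eef_pos: [0.5166, 0.0062, 0.0867]
ee_rot: [3.141, 0.0, -1.596]
force: [-0.7, 1.7, 3.2]
width: 0.0138
gripper_force: 12.0
```

Request:
{"api": "move_arm", "payload": {"rows": "0 0 0 0 0.004 0 0.005; 0 0 0 0 0.004 0 0.005; 0 0 0 0 0.004 0 0.005; 0 0 0 0 0 0 0.005; 0 0 0 0 0 0 0.005"}}

```text
t: 12.3
eef_pos: [0.5105, 0.0068, 0.0871]
ee_rot: [-3.132, 0.001, -1.595]
force: [23.9, -8.7, -17.8]
width: 0.0155
gripper_force: 12.0
```

Request:
{"api": "move_arm", "payload": {"rows": "0 0 0 0 -0.003 0 0.005; 0 0 0 0 0 0 0.03; 0 0 0 0 0 0 0.04; 0 0 0 0 0 0 0.04; 0 0 0 0 0 -0.04 0.04; 0 0 0 0 0 -0.06 0.04; 0 0 0 0 0 -0.06 0.04; 0 0 0 0 0 0 0.04"}}

```text
t: 13.3
eef_pos: [0.5099, 0.0067, 0.2517]
ee_rot: [-3.133, 0.002, -1.596]
force: [-0.4, 0.2, -0.7]
width: 0.0401
gripper_force: 0.0
```

```bash
python3 - <<'E'
from meas import *
im,d=arm.grab_frame("side"); 
P=cloud("side",d).reshape(-1,3)
h=P[(P[:,0]>.45)&(P[:,0]<.72)&(P[:,1]>-.06)&(P[:,1]<.09)&(P[:,2]>.095)&(P[:,2]<.115)]; print(rect(h),np.median(h,0))
# x-profile of heights along tray mid strip
s=P[(P[:,1]>-.09)&(P[:,1]<-.06)]
for x in np.arange(.43,.72,.005):
    q=s[(s[:,0]>x)&(s[:,0]<x+.005)]; print(round(x,3),len(q),round(float(np.median(q[:,2])),3) if len(q) else None,end="; ")
cv2.imwrite("pics/shut.png",cv2.resize(im[185:325,225:345],(514,600),interpolation=cv2.INTER_CUBIC)); print(arm.get_state()["eef_pos"])
E
```

```text
((512.3975830078125, 10.469099044799805), (81.23170471191406, 13.771181106567383), 89.75628662109375) [0.5114 0.016  0.1022]
0.43 6 -0.002; 0.435 12 -0.001; 0.44 0 None; 0.445 5 0.068; 0.45 11 0.068; 0.455 9 0.069; 0.46 6 0.067; 0.465 9 0.069; 0.47 10 0.069; 0.475 7 0.067; 0.48 9 0.069; 0.485 9 0.068; 0.49 6 0.067; 0.495 9 0.069; 0.5 8 0.069; 0.505 2 0.069; 0.51 4 0.069; 0.515 8 0.068; 0.52 8 0.069; 0.525 9 0.069; 0.53 10 0.068; 0.535 9 0.067; 0.54 6 0.068; 0.545 10 0.068; 0.55 9 0.069; 0.555 7 0.068; 0.56 10 0.07; 0.565 9 0.068; 0.57 7 0.068; 0.575 16 0.058; 0.58 14 0.059; 0.585 11 0.058; 0.59 15 0.059; 0.595 12 0.059; 0.6 12 0.059; 0.605 15 0.06; 0.61 11 0.058; 0.615 9 0.059; 0.62 17 0.06; 0.625 11 0.058; 0.63 15 0.06; 0.635 15 0.059; 0.64 11 0.059; 0.645 12 0.059; 0.65 14 0.06; 0.655 11 0.059; 0.66 11 0.06; 0.665 13 0.059; 0.67 10 0.059; 0.675 10 0.059; 0.68 10 0.059; 0.685 15 0.059; 0.69 14 0.059; 0.695 12 0.058; 0.7 14 0.059; 0.705 1 0.058; 0.71 0 None; 0.715 0 None; [0.5083 0.0066 0.2488]
```

View pics/shut.png

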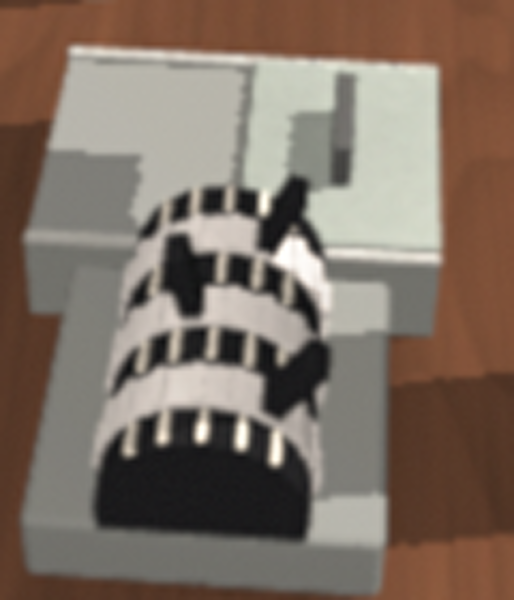

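The cover is fully shut: the plate spans x 0.445–0.574, flush with the front, and reached its stop at 24 N. Next is the right wheel.

Request:
{"api": "move_arm", "payload": {"rows": "0 0 0 -0.0475 -0.0033 0 0.05; 0 0 0 -0.0475 -0.0033 0 0.05; 0 0 0 -0.0475 -0.0033 0 0.05; 7.6 0 0 0 0 0 0.05; 7.6 0 0 0 0 0 0.05; 7.6 0 0 0 0 0 0.05; 0 0 0 0 0 0 0.05; 0 0 0 0 0 0 0.05"}}

```text
t: 14.35
eef_pos: [0.521, 0.1486, 0.2462]
ee_rot: [-2.745, -0.0, -1.596]
force: [0.3, 0.6, 0.6]
width: 0.0498
gripper_force: 0.0
```

```bash
cat > w.py <<'E'
from meas import *
import sys
def tool(yw,theta,rho):
    """shift in tool axes from the current pose to the pose at wheel y, angle theta, radius rho"""
    s=arm.get_state(); p=s["eef_pos"]; Rm=R.from_euler("xyz",s["ee_rot"]).as_matrix(); z=Rm[:,2]
    ax=np.array([.5825+.0255*(yw-.21),yw,.062]); u=np.array([1,-.0255,0]); u/=np.linalg.norm(u)
    th=np.degrees(np.arctan2(-z@u,-z[2])); t=np.radians(theta)
    goal=ax+rho*(np.sin(t)*u+np.cos(t)*np.array([0,0,1]))
    rel=p-ax
    print("pos",p,"tool theta",th,"pos theta",np.degrees(np.arctan2(rel@u,rel[2])),"rho",np.hypot(rel@u,rel[2]),"turn x",-(theta-th),"shift",Rm.T@(goal-p))
if __name__=="__main__": tool(*map(float,sys.argv[1:]))
E
python3 w.py .149 -22.8 .148
```

```text
pos [0.521  0.1486 0.2462] tool theta -22.745354159715067 pos theta -18.006793911057095 rho 0.19372958295859447 turn x 0.05464584028493391 shift [-0.002   0.0161  0.0451]
```

Request:
{"api": "move_arm", "payload": {"rows": "0 0 0 -0.001 0.016 0.03 0.05; 0 0 0 0 0 0.035 0.05; 0 0 0 0 0 0.03 0.05; 0 0 0 0 0 0.018 0.05; 0 0 0 0 0 0.002 0.05; 0 0 0 0 0 0 0.05; 0 0 0 0 0 0 0.05"}}

```text
t: 15.22
eef_pos: [0.5518, 0.1492, 0.1355]
ee_rot: [-2.742, 0.001, -1.596]
force: [-0.3, 0.3, 0.5]
width: 0.0504
gripper_force: 0.0
```

```bash
python3 w.py .149 -22.8 .078
```

```text
pos [0.5518 0.1492 0.1355] tool theta -22.885996783123712 pos theta -21.6401062670289 rho 0.07908654861068055 turn x -0.0859967831237114 shift [-0.0005  0.0016  0.0011]
```

Pinch the tab.

Request:
{"api": "move_arm", "payload": {"rows": "0 0 0 0 0.0015 0.001 0.005; 0 0 0 0 0 0 0.005; 0 0 0 0 0 0 0.005; 0 0 0 0 0 0 0.005; 0 0 0 0 0 0 0.005", "squeeze": 8}}

```text
t: 15.85
eef_pos: [0.5502, 0.1488, 0.133]
ee_rot: [-2.743, 0.0, -1.596]
force: [1.0, 0.4, 0.9]
width: 0.0142
gripper_force: 8.0
```

```bash
python3 w.py .149 -22.8 .078; python3 -c "
from h import *
print(arm.get_state()['force'],arm.get_state()['moment'])"
```

```text
pos [0.5502 0.1488 0.133 ] tool theta -22.814503633912825 pos theta -23.373757087068995 rho 0.07735621263776396 turn x -0.014503633912823943 shift [-0.001  -0.0008 -0.0006]
[1.03240254 0.44159234 0.94642118] [-0.05249904  0.87996674 -0.04637352]
```

Request:
{"api": "move_arm", "payload": {"rows": "-7.6 0 0 0 -0.0103 0.0007 0.005; -7.6 0 0 0 -0.0103 0.0007 0.005; -7.6 0 0 0 -0.0103 0.0007 0.005; 0 0 0 0 0 0 0.005; 0 0 0 0 0 0 0.005"}}

```text
t: 16.48
eef_pos: [0.5892, 0.1323, 0.1449]
ee_rot: [-3.026, -0.025, -1.62]
force: [-2.4, 7.4, -5.0]
width: 0.0184
gripper_force: 7.9
```

```bash
python3 w.py .149 0 .078
```

```text
pos [0.5892 0.1323 0.1449] tool theta -6.579647084505662 pos theta 5.97386106217025 rho 0.08336730852240659 turn x -6.579647084505662 shift [-0.0164  0.0095  0.0034]
```

```bash
python3 -c "
from h import *
np.set_printoptions(precision=3,suppress=True)
for k in range(2):
    s=arm.get_state(); print({k:s[k] for k in('q','qd','joint_efforts','force','moment','eef_pos','ee_rot','width')}); im,d=arm.grab_frame('side')
cv2.imwrite('pics/r1.png',cv2.resize(im[130:330,200:420],(660,600),interpolation=cv2.INTER_CUBIC))"
```

```text
{'q': array([ 0.6  ,  0.258, -0.407,  0.122, -0.832, -0.726]), 'qd': array([ 0.011, -0.018, -0.024,  0.005,  0.013, -0.004]), 'joint_efforts': array([ -5.353, -47.656,  25.944,   8.249,  -0.994,   0.079]), 'force': array([-2.447,  7.427, -5.007]), 'moment': array([3.053, 1.55 , 0.31 ]), 'eef_pos': array([0.589, 0.132, 0.145]), 'ee_rot': array([-3.026, -0.025, -1.62 ]), 'width': 0.018412552958407474}
{'q': array([ 0.601,  0.258, -0.408,  0.122, -0.831, -0.726]), 'qd': array([ 0.006, -0.011, -0.014, -0.001,  0.003,  0.001]), 'joint_efforts': array([ -5.155, -48.298,  25.816,   8.367,  -0.886,   0.019]), 'force': array([-2.524,  7.851, -4.787]), 'moment': array([3.028, 1.535, 0.31 ]), 'eef_pos': array([0.589, 0.132, 0.145]), 'ee_rot': array([-3.026, -0.025, -1.619]), 'width': 0.018571773954888213}
```

View pics/r1.png

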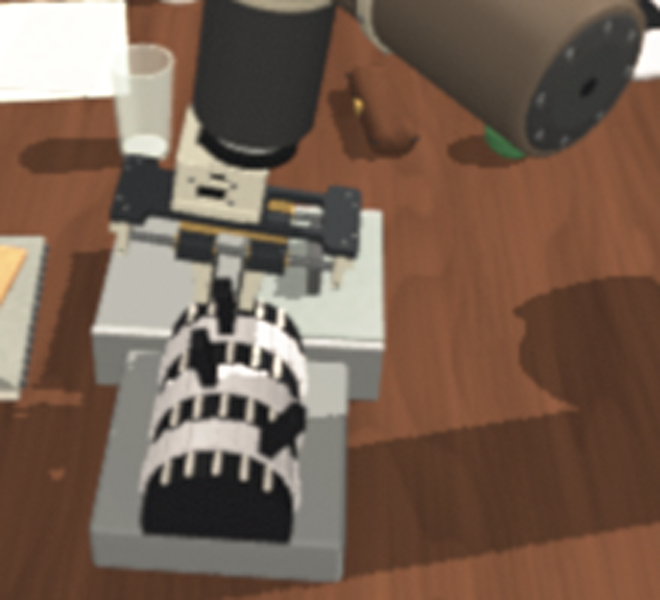

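The gripper slid sideways while turning the wheel: in the picture the tab is at (222,300) with the fingers off to its right-wheel side. I'll open the fingers and see where the arm settles.

Request:
{"api": "move_arm", "payload": {"rows": "0 0 0 0 0 0 0.05; 0 0 0 0 0 0 0.05; 0 0 0 0 0 0 0.05; 0 0 0 0 0 0 0.05"}}

```text
t: 17.08
eef_pos: [0.5891, 0.1312, 0.1463]
ee_rot: [-3.026, -0.027, -1.619]
force: [-0.9, -0.2, 0.0]
width: 0.0489
gripper_force: 0.0
```

```bash
python3 w.py .149 0 .078; python3 -c "
from h import *
np.set_printoptions(precision=3,suppress=True)
s=arm.get_state(); print({k:s[k] for k in('q','force','moment','eef_pos','ee_rot','width')})
im,d=arm.grab_frame('side')
from meas import *
measure(d*0,d)"
```

```text
pos [0.5891 0.1312 0.1463] tool theta -6.573620693642879 pos theta 5.846364006741963 rho 0.08474054283488064 turn x -6.573620693642879 shift [-0.0175  0.0096  0.0048]
{'q': array([ 0.599,  0.257, -0.407,  0.122, -0.835, -0.724]), 'force': array([-0.886, -0.19 ,  0.045]), 'moment': array([ 0.134,  0.419, -0.033]), 'eef_pos': array([0.589, 0.131, 0.146]), 'ee_rot': array([-3.026, -0.027, -1.619]), 'width': 0.04886603660498978}
top right half ((0.0, 0.0), (0.0, 0.0), 0.0)
top axle x,z,dx/dy [0.58  0.062 0.   ] at y .21
side handle [0.5138 0.0253 0.1022] ((511.8047790527344, 15.011999130249023), (70.2098617553711, 12.983930587768555), 88.0517807006836)
side right half ((578.3729248046875, -0.33776092529296875), (190.57229614257812, 262.3939514160156), 89.9879379272461)
side axle x,z,dx/dy [0.5832 0.0598 0.0253] at y .21
side tab 0.27 n 144 ang lo/hi/mean [-37.2666 -29.2427] -32.640955785458075 tip -33.47271454986868 y 0.25866185450007284 0.28427147280882814 rmax 0.10802388061484623
side tab 0.21 n 123 ang lo/hi/mean [ 7.9425 15.9205] 11.50746181243662 tip 12.011952116464307 y 0.19504920272729165 0.22333402754438114 rmax 0.10826553531721109
side tab 0.15 n 206 ang lo/hi/mean [-18.2721  24.8581] 1.766311781259448 tip 4.9932881438413945 y 0.1317422488040524 0.16362420166266645 rmax 0.11192994091020979
```

Request:
{"api": "move_arm", "payload": {"rows": "0 0 0 -0.006 0.003 0 0.06; 0 0 0 -0.006 0.003 0 0.06; 0 0 0 -0.0055 0.0036 0 0.06; -2.2 0 0 0 0 0.0015 0.06; -2.2 0 0 0 0 0.0015 0.06; -2.2 0 0 0 0 0.0015 0.06; 0 0 0 0 0 0 0.06; 0 0 0 0 0 0 0.06"}}

```text
t: 18.12
eef_pos: [0.5805, 0.1492, 0.1399]
ee_rot: [-3.141, -0.027, -1.618]
force: [-0.2, -0.4, -0.5]
width: 0.0599
gripper_force: 0.0
```

```bash
sed -i 's/^if __name/def yaw(): print("ee_rot",arm.get_state()["ee_rot"],"q",arm.get_state()["q"])\nif __name/; s/argv\[1:\]))/argv[1:])); yaw()/' w.py; python3 w.py .149 0 .078
```

```text
pos [0.5805 0.1492 0.1399] tool theta 0.027580253973108877 pos theta -0.3199458396197177 rho 0.07791314715034528 turn x 0.027580253973108877 shift [ 0.0002 -0.0004 -0.0001]
ee_rot [-3.1415 -0.0271 -1.6184] q [ 0.5915  0.3171 -0.2906  0.0262 -0.9793 -0.6539]
```

Request:
{"api": "move_arm", "payload": {"rows": "0 -1.5 -1.3 0 0 0 0.06; 0 0 0 0 0 0 0.03; 0 0 0 0 0 0 0.005; 0 0 0 0 0 0 0.005; 0 0 0 0 0 0 0.005; 0 0 0 0 0 0 0.005; 0 0 0 0 0 0 0.005"}}

```text
t: 19.0
eef_pos: [0.5811, 0.1493, 0.1404]
ee_rot: [-3.141, -0.0, -1.596]
force: [1.0, 0.0, 2.6]
width: 0.014
gripper_force: 8.0
```

```bash
python3 w.py .149 0 .078
```

```text
pos [0.5811 0.1493 0.1404] tool theta -0.00537660048651634 pos theta 0.11176241461070503 rho 0.07835312225053068 turn x -0.00537660048651634 shift [0.0003 0.0002 0.0004]
ee_rot [-3.1415 -0.0003 -1.5958] q [ 0.5771  0.3129 -0.2846  0.0004 -0.9733 -0.6023]
```

Request:
{"api": "move_arm", "payload": {"rows": "0 0 0 0 0 0 0.03; 0 0 0 0 0 0 0.06; 0 0 0 0 0 -0.02 0.06; 0 0 0 0 0 -0.04 0.086; 0 0 0 0 0 -0.02 0.086; 0 0 0 -0.03 0 0 0.086; 2 0 0 -0.03 0.005 0 0.086; 2 0 0 0 0.006 0 0.086"}}

```text
t: 20.0
eef_pos: [0.5712, 0.2111, 0.2193]
ee_rot: [-3.072, -0.001, -1.595]
force: [-0.8, -0.3, 0.3]
width: 0.0848
gripper_force: 0.0
```

```bash
python3 w.py .2085 -4 .078; python3 -c "
from meas import *
im,d=arm.grab_frame('side');measure(d*0,d)" | grep tab
```

```text
pos [0.5712 0.2111 0.2193] tool theta -3.988979286241148 pos theta -4.122110554681671 rho 0.15769143402613245 turn x 0.01102071375885183 shift [ 0.0022 -0.0003  0.0797]
ee_rot [-3.072  -0.0007 -1.5946] q [ 0.704   0.2232 -0.2379  0.0537 -1.0588 -0.753 ]
side tab 0.27 n 146 ang lo/hi/mean [-37.3942 -29.1824] -32.58892509560165 tip -33.398990828659414 y 0.2580363065951581 0.28509464040204313 rmax 0.10896169457843533
side tab 0.21 n 123 ang lo/hi/mean [ 7.7887 16.4122] 11.605474693070812 tip 12.037861308612449 y 0.19640193320795984 0.2226816735444651 rmax 0.10769890148121884
side tab 0.15 n 94 ang lo/hi/mean [-4.077  4.375] -0.10329984536436657 tip -0.1110601661475327 y 0.13814669176671734 0.1640333428286198 rmax 0.10792545217650665
```

The right tab now stands at -0.1°, in line with mark 3. Next is the middle wheel.

Request:
{"api": "move_arm", "payload": {"rows": "0 0 0 0.002 0 0.03 0.0865; 0 0 0 0 0 0.03 0.0865; 0 0 0 0 0 0.0195 0.0865; 0 0 0 0 0 0 0.0865; 0 0 0 0 0 0 0.005; 0 0 0 0 0 0 0.005; 0 0 0 0 0 0 0.005; 0 0 0 0 0 0 0.005"}}

```text
t: 21.05
eef_pos: [0.5773, 0.2076, 0.1414]
ee_rot: [-3.071, 0.0, -1.596]
force: [0.6, -0.5, 0.3]
width: 0.052
gripper_force: 0.8
```

Request:
{"api": "move_arm", "payload": {"rows": "0 0 0 0 0 0 0.005; 0 0 0 0 0 0 0.005; 0 0 0 0 0 0 0.005; 0 0 0 0 0 0 0.005"}}

```text
t: 21.55
eef_pos: [0.5767, 0.2073, 0.1404]
ee_rot: [-3.073, -0.001, -1.596]
force: [0.7, 0.0, 0.5]
width: 0.0141
gripper_force: 8.0
```

```bash
python3 w.py .2085 -4 .078
```

```text
pos [0.5767 0.2073 0.1404] tool theta -3.9557897517933025 pos theta -4.1768837725517916 rho 0.07865426466348534 turn x 0.0442102482066975 shift [-0.0014 -0.0002  0.0007]
ee_rot [-3.0726 -0.0007 -1.5959] q [ 0.6921  0.2973 -0.3338  0.0591 -0.8889 -0.7532]
```

Request:
{"api": "move_arm", "payload": {"rows": "2 0 0 0 0.0027 0 0.005; 2 0 0 0 0.0027 0 0.005; 2 0 0 0 0.0028 0 0.005; 2 0 0 0 0.0028 0 0.005; 2 0 0 0 0.0027 0 0.005; 2 0 0 0 0.0028 0 0.005; 2 0 0 0 0.0027 0 0.005; 2 0 0 0 0.0027 0 0.005"}}

```text
t: 22.55
eef_pos: [0.5549, 0.2079, 0.1357]
ee_rot: [-2.793, -0.001, -1.596]
force: [6.3, -4.9, -1.1]
width: 0.0141
gripper_force: 8.0
```

Request:
{"api": "move_arm", "payload": {"rows": "0 0 0 0 0 0 0.005; 0 0 0 0 0 0 0.005"}}

```text
t: 22.8
eef_pos: [0.5552, 0.2077, 0.136]
ee_rot: [-2.794, -0.001, -1.596]
force: [2.5, 1.6, -4.3]
width: 0.0143
gripper_force: 8.0
```

```bash
python3 w.py .2085 -20 .078
```

```text
pos [0.5552 0.2077 0.136 ] tool theta -19.89140136581704 pos theta -20.212180879143588 rho 0.07884314434871253 turn x 0.108598634182961 shift [-0.0015 -0.0003  0.0008]
ee_rot [-2.7944 -0.001  -1.5959] q [ 0.7965  0.1502 -0.7852  0.5911 -0.4648 -1.3311]
```

Request:
{"api": "move_arm", "payload": {"rows": "0 0 0 0 0 0 0.03; 0 0 0 0 0 0 0.06; 0 0 0 0 0 -0.02 0.06; 0 0 0 0 0 -0.035 0.086; 0 0 0 0 0 -0.03 0.086; -2 0 0 0 -0.005 0 0.086; -2 0 0 0 -0.005 0 0.086; 0 0 0 0 0 0 0.086"}}

```text
t: 23.8
eef_pos: [0.5364, 0.2087, 0.22]
ee_rot: [-2.863, 0.0, -1.597]
force: [-0.2, 0.0, 0.1]
width: 0.085
gripper_force: 0.0
```

Request:
{"api": "move_arm", "payload": {"rows": "0 0 0 -0.02 0 0 0.0865; 0 0 0 -0.02 0 0 0.0865; 0 0 0 -0.02 0 0 0.0865; 0 0 0 0 0 0 0.0865; 0 0 0 0 0 0 0.0865"}}

```text
t: 24.42
eef_pos: [0.5369, 0.2686, 0.2191]
ee_rot: [-2.863, -0.001, -1.595]
force: [0.5, -0.4, 0.2]
width: 0.0868
gripper_force: 0.0
```

```bash
python3 w.py .2695 -16 .078; python3 -c "
from meas import *
im,d=arm.grab_frame('side');measure(d*0,d)" | grep tab
```

```text
pos [0.5369 0.2686 0.2191] tool theta -15.934354290074024 pos theta -16.66980066994254 rho 0.1640043217824742 turn x 0.06564570992597574 shift [-0.0021 -0.002   0.086 ]
ee_rot [-2.8635 -0.0012 -1.5952] q [ 0.9212  0.1135 -0.5074  0.3133 -0.8103 -1.1465]
side tab 0.27 n 143 ang lo/hi/mean [-37.3476 -29.4184] -32.66992082213055 tip -33.61270445915145 y 0.25862400565162313 0.28455001676288016 rmax 0.10754044395560879
side tab 0.21 n 118 ang lo/hi/mean [-23.3153 -15.3045] -19.0183355339623 tip -19.493426747155166 y 0.1985639047235206 0.22381698533202365 rmax 0.10928446422758203
side tab 0.15 n 14 ang lo/hi/mean [-5.0658 -1.656 ] -3.639151844642948 tip None y 0.14558170638821366 0.16293896170715183 rmax 0.09122497721325998
```

Request:
{"api": "move_arm", "payload": {"rows": "0 0 0 -0.001 0 0.03 0.0876; 0 0 0 0 0 0.03 0.0876; 0 0 0 0 0 0.02 0.0876; 0 0 0 0 0 0.005 0.0876; 0 0 0 0 0 0 0.0876; 0 0 0 0 0 0 0.0876"}}

```text
t: 25.22
eef_pos: [0.5609, 0.2691, 0.1389]
ee_rot: [-2.862, 0.001, -1.596]
force: [-0.2, -0.5, 0.2]
width: 0.0872
gripper_force: 0.0
```

```bash
python3 w.py .2695 -16 .078
```

```text
pos [0.5609 0.2691 0.1389] tool theta -16.028228037096294 pos theta -16.685038850491484 rho 0.08028531202456864 turn x -0.0282280370962944 shift [-0.001  -0.001   0.0023]
ee_rot [-2.8618  0.0006 -1.5957] q [ 0.8737  0.2251 -0.5984  0.3886 -0.6056 -1.2039]
```

Request:
{"api": "move_arm", "payload": {"rows": "0 0 0 -0.001 -0.001 0.002 0.0876; 0 0 0 0 0 0 0.005; 0 0 0 0 0 0 0.005; 0 0 0 0 0 0 0.005; 0 0 0 0 0 0 0.005; 0 0 0 0 0 0 0.005; 0 0 0 0 0 0 0.005; 0 0 0 0 0 0 0.005"}}

```text
t: 26.22
eef_pos: [0.5622, 0.2697, 0.1361]
ee_rot: [-2.863, -0.001, -1.596]
force: [-2.3, 0.0, 0.8]
width: 0.0231
gripper_force: 0.7
```

```bash
python3 w.py .2695 -16 .078
```

```text
pos [0.5622 0.2697 0.1361] tool theta -15.962744930677001 pos theta -16.385695547631773 rho 0.07723954983127389 turn x 0.037255069322998935 shift [-0.0004 -0.0005 -0.0008]
ee_rot [-2.863  -0.0006 -1.5959] q [ 0.8721  0.2311 -0.598   0.3903 -0.6015 -1.2049]
```

Request:
{"api": "move_arm", "payload": {"rows": "0 0 0 0 0 0 0.005; 0 0 0 0 0 0 0.005; -2 0 0 0 -0.0027 0 0.005; -3 0 0 0 -0.0041 0.0001 0.005; -3 0 0 0 -0.0041 0.0001 0.005; -3 0 0 0 -0.0041 0.0001 0.005; -3 0 0 0 -0.0041 0.0001 0.005; -2 0 0 0 -0.0027 0 0.005"}}

```text
t: 27.22
eef_pos: [0.5843, 0.2691, 0.1394]
ee_rot: [3.14, -0.0, -1.596]
force: [-1.0, -1.4, 0.7]
width: 0.0138
gripper_force: 8.0
```

Request:
{"api": "move_arm", "payload": {"rows": "-2 0 0 0 -0.0027 0 0.005; -3 0 0 0 -0.0041 0.0001 0.005; -3 0 0 0 -0.0041 0.0001 0.005; -3 0 0 0 -0.0041 0.0001 0.005; -3 0 0 0 -0.0041 0.0001 0.005; -3 0 0 0 -0.0041 0.0001 0.005; -3 0 0 0 -0.0041 0.0001 0.005; 0 0 0 0 0 0 0.005"}}

```text
t: 28.22
eef_pos: [0.6112, 0.268, 0.134]
ee_rot: [2.79, -0.001, -1.597]
force: [-1.3, -0.0, 3.5]
width: 0.0144
gripper_force: 8.0
```

```bash
python3 w.py .2695 20 .078
```

```text
pos [0.6112 0.268  0.134 ] tool theta 20.118884852432352 pos theta 20.74799551314032 rho 0.07694503907773075 turn x 0.1188848524323518 shift [-0.0008  0.001  -0.0011]
ee_rot [ 2.7905 -0.0013 -1.5966] q [ 0.5867  0.6136  0.2285 -0.1989 -1.4795 -0.5652]
```

Release, retreat, lift clear and check everything.

Request:
{"api": "move_arm", "payload": {"rows": "0 0 0 0 0.0005 0 0.005; 0 0 0 0 0 0 0.03; 0 0 0 0 0 0 0.05; 0 0 0 0 0 -0.02 0.05; 0 0 0 0 0 -0.04 0.05; 0 0 0 0 0 -0.05 0.05; 0 0 0 0 0 -0.05 0.05; 0 0 0 0 0 0 0.05"}}

```text
t: 29.22
eef_pos: [0.6669, 0.2674, 0.2897]
ee_rot: [2.799, 0.003, -1.596]
force: [-0.5, 0.0, -0.3]
width: 0.0497
gripper_force: 0.0
```

Request:
{"api": "move_arm", "payload": {"rows": "5 0 0 0.04 0 0 0.05; 5 0 0 0.06 0 0 0.05; 5 0 0 0.06 0 0 0.05; 5 0 0 0.06 0 0 0.05; 0 0 0 0.06 0 0 0.05; 0 0 0 0.06 0 0 0.05; 0 0 0 0.06 0 0 0.05; 0 0 0 0 0 0 0.05"}}

```text
t: 30.22
eef_pos: [0.6536, -0.1364, 0.2848]
ee_rot: [3.14, -0.001, -1.6]
force: [-0.0, 0.4, 1.1]
width: 0.0501
gripper_force: 0.0
```

```bash
python3 - <<'E'
from meas import *
o=[]
f={}
for n in("top","side"):
    im,d=arm.grab_frame(n); f[n]=d; o.append(cv2.resize(im[140:290,130:330] if n=="top" else im[180:330,210:410],(400,300),interpolation=cv2.INTER_CUBIC))
cv2.imwrite("pics/end.png",np.vstack(o)); measure(f["top"],f["side"])
for n in f:
  P=cloud(n,f[n]).reshape(-1,3)
  for nm,(x0,x1,y0,y1,z0) in dict(tumbler=(.62,.8,-.36,-.2,.1),case=(.36,.53,-.46,-.24,.015)).items():
    q=P[(P[:,0]>x0)&(P[:,0]<x1)&(P[:,1]>y0)&(P[:,1]<y1)&(P[:,2]>z0)&(P[:,2]<.13)]; print(n,nm,rect(q) if len(q) else None)
print(arm.get_state()["eef_pos"])
E
```

```text
top right half ((576.6183471679688, -71.71441650390625), (44.585208892822266, 257.7965393066406), 89.03418731689453)
top axle x,z,dx/dy [0.5845 0.0613 0.0235] at y .21
top tab 0.27 n 90 ang lo/hi/mean [14.6187 22.1843] 17.543273421730213 tip 18.668547897182286 y 0.25397072514064434 0.277998017003672 rmax 0.10902905894224513
top tab 0.21 n 79 ang lo/hi/mean [-22.3912 -15.0473] -18.220271490058437 tip -19.319333901916597 y 0.1954391647377289 0.21951393020666354 rmax 0.11120895684705932
top tab 0.15 n 53 ang lo/hi/mean [-5.0862  2.2807] -1.2957410172895893 tip -0.6234138236896797 y 0.13580060102322186 0.15685115313504405 rmax 0.11002548184879202
side handle [0.5114 0.0127 0.1016] ((512.5590209960938, 9.742731094360352), (13.804744720458984, 78.46546936035156), 0.09088464081287384)
side right half ((578.156005859375, -0.9022903442382812), (194.6341094970703, 260.2293701171875), 88.96902465820312)
side axle x,z,dx/dy [0.5832 0.0598 0.0251] at y .21
side tab 0.27 n 142 ang lo/hi/mean [14.5211 23.1027] 18.10662452369376 tip 18.955468697921674 y 0.25625145893534385 0.28338870626856705 rmax 0.10849872052296022
side tab 0.21 n 120 ang lo/hi/mean [-23.3978 -15.1615] -18.98583314718333 tip -19.415980000950576 y 0.19928046588926573 0.22468314661051847 rmax 0.10915395306350131
side tab 0.15 n 96 ang lo/hi/mean [-4.3876  4.2307] -0.22059565547661278 tip -0.24939836767219214 y 0.13857358555667665 0.16305528882974496 rmax 0.1086878120005801
top tumbler ((679.247802734375, -288.3004455566406), (13.367154121398926, 50.237056732177734), 22.77199363708496)
top case ((432.5563049316406, -355.626708984375), (59.40114212036133, 155.7619171142578), 9.618496894836426)
side tumbler ((705.9693603515625, -277.4701843261719), (70.39823913574219, 73.2884521484375), 8.614940643310547)
side case ((433.18621826171875, -347.9527893066406), (55.405113220214844, 151.91531372070312), 11.602384567260742)
[ 0.6543 -0.1333  0.2849]
```

View pics/end.png

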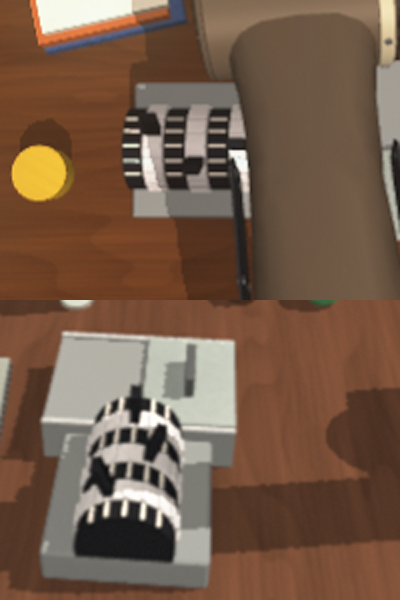

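The final views show the cover shut. The tabs measure about +19°, -19.4° and -0.3°, against targets of +20°, -20° and 0°, and the three bystanders haven't moved.

```bash
python3 -c "
from station import arm
print(arm.job_done())"
```

```text
the job is handed in; nothing more can be done
None
```

The job is handed in: the remote lies flat, buttons up, in the tray under the fully shut cover; the wheels read 4-2-3 to within about 1° by camera; the glasses case, tumbler and candle tin were left where they were.

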